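# Lever open the stilt box and tip the kiln stilts in

### The arm

A 6-joint arm with a two-finger parallel gripper is mounted at the origin on a cart in front of the work surface, level with it; the furniture and walls round the work are solid. World frame = base frame: x ahead of the robot, y to its left, z up, the work surface at z = 0. Lengths are in m, angles in rad, forces in N, time in s.
With the tool pointing down it reaches from about 0.375 to 0.9 m from the base axis. Payload 3.1 kg.
Tool frame: the origin (TCP) lies at the very end of the fingers, on their centre line; the grasp point (between the pads) lies 19 mm behind it (manip.pinch_z is the distance from the TCP to the grasp point, in m); z points along the fingers, y is the direction in which the jaws open and shut (so a half turn about z gives the same grasp; the last joint's range is limited). The gripper opens to 85 mm and grips with 20 to 120 N. Pads are 22 mm wide; open, the fingers measure 114 mm over their backs; the gripper's body (76 mm by 85 mm) begins 54 mm behind the grasp point. The pads swing forward as they close: fully open they stand 13 mm farther back than shut.
Start: joints at [1.115, 0.527, 1.433, -0, 1.181, -0.178], TCP at [0.171, 0.601, 0.231] pointing down, gripper open.
Joint ranges: [-3.08, 3.08], [-0.75, 2.2], [0.22, 2.44], [-1.43, 4.57], [0, 2.65], [-2.85, 2.85]. Speed limits (rad/s): [2.79, 2.79, 3.14, 3.14, 3.14, 3.14].

### API

Orientations are given as a unit quaternion [x, y, z, w].
In Python, from station import manip gives the robot as it stands.
- The arm moves only by the tool drive_tool, never from a script. Its argument "increments" is a list of rows, each a list of 7 numbers: the closure in counts, from 0 (fully open) to 255 (shut), then the shift along the tool's x, y, z in cm, then the turn, a rotation vector about the tool's x, y, z in rad. A call has 1 to 20 rows; each row is the pose to reach, as a shift and turn from the pose commanded when the call began, along the tool's axes at that moment; what a row does not reach only later rows make up. A row lasts 1/10 s, in which the tool goes at most 50 mm and 8.59 degrees, less where a joint would pass 70% of its speed; a pose out of reach is approached as far as the arm can. A call with a gripper value outside its range is refused whole. The fingers move at their own pace and stop on an object; "force" is the grip in N (left out, the last holds). Time passes only in rows, so rows that repeat a pose let the fingers close. It gives the time, the measured TCP pose, the force and the opening at its end, in the units of the state.
- manip.sense(): the state, without advancing time (a new reading comes with each control period).
- manip.snapshot(name): name is "scene" or "top"; returns the picture (480x640x3 uint8, red, green, blue); there is no depth.
- manip.camera_model(name): a dict with "mtx" (3x3 intrinsics, pixels), "cam_to_world" (4x4, takes a point from camera to world coordinates). Camera axes: x right, y down, z forward; pixel columns grow to the right and rows downward; lengths in m; the calibration is good to about 2 mm. A picture is of the moment at which its call begins. camera_model takes no time and is no camera call.
- manip.sign_off(): hands the job in, once; it reports no verdict.
The state is a dict: "t": time; "q": joint angles; "qd": joint speeds; "tau": joint torques, N m; "tcp_pos": TCP position; "tool_rot": TCP orientation; "force": force on the tool from outside, world axes, zero at the start; "ft_torque": the same for the moment, N m; "finger_gap": opening from 0.0 (shut) to 1.0 (fully open).
Only numpy, scipy, OpenCV 4.12 (cv2) and the standard library are available. Lean on these libraries where they do the work, as an engineer would, in place of code of your own. Each camera call takes 0.05 s, during which the arm holds its last target. There are 200 camera calls.

### The job

Put the kiln stilts away: the box's stiff lid has no handle, so work the palette knife's blade into the slot under its front edge, lever the lid up with it, swing the lid right back past upright and lay the knife down flat on the desk. Then take the scoop by its handle and, with its open front low over the box, tip all three stilts in without touching them with the gripper. Set the empty scoop down flat on the desk, leave the lid open, and do not disturb the cup, the glaze jar or the kiln post.

Things in the scene. Friction and masses are not known exactly. Their poses are not given: they have to be found in the camera images.
- stilt_box: Dark grey plastic storage box, fixed to the desk, 140 mm deep (its x) by 170 mm wide (its y), 92 mm high without the lid, walls 5 mm, inner floor 7 mm above the desk. Origin: centre of its underside. Its -x face is the front and looks roughly towards the robot; its +x edge carries the hinge.
- box_lid (a joint): Hinge of the flat blue-green lid (140 x 170 mm, 8 mm thick, flush with the box on all sides, no handle): 0 closed, grows as the front edge rises, 1.57 upright, stop at 1.8 leaning back. Stiff: it stays where it is left; about 2 N upward at the front edge moves it.
- lid_hinge (a point): Middle of the hinge axis, on the back top edge of the box 92 mm above the desk; the axis runs along the box's y.
- lid_edge (a point): Middle of the lower edge of the lid's front, 140 mm from the hinge axis; it moves with the lid.
- slot (a point): Centre of the mouth of the pry slot in the box's front wall: 46 mm wide, 9 mm high (83 to 92 mm above the desk), directly under the lid's front edge; it goes through the 5 mm wall into the hollow box. The box's x axis points into it.
- knife: Palette knife, 170 mm long, 75 g, lying flat on the desk: wooden handle 20 mm wide, 18 mm high, from 65 mm behind to 20 mm ahead of the origin, then a thin steel blade up to the tip. Origin: on the underside of the handle; +x points to the tip, z up when it lies flat.
- knife_grip (a point): Where to hold the knife: middle of the handle's section, 9 mm above the knife's underside, directly above its origin.
- knife_tip (a point): Tip of the blade, 105 mm ahead of the grip point and level with it. The blade is 77 mm long, 22 mm wide and 2.4 mm thick.
- scoop: Flat-bottomed sheet-steel scoop, 160 g: pan 92 mm long (x) by 88 mm wide, open at the front (+x), side walls 32 mm high falling to 12 mm at the front, back wall 32 mm. Origin: centre of the pan's underside; floor 2.5 mm thick. Black handle behind the pan.
- scoop_grip (a point): Where to hold the scoop: on its black handle (20 mm wide, 18 mm high, from 56 to 136 mm behind the origin), 88 mm behind the origin and 24 mm above its underside.
- scoop_lip (a point): Middle of the pan's open front edge, 46 mm ahead of the origin.
- stilt_0: Kiln stilt: cream three-armed fired-clay star, 38 mm across, 13 mm high, 18 g, lying loose in the scoop's pan. Origin: centre of its underside.
- stilt_1: Kiln stilt: cream three-armed fired-clay star, 38 mm across, 13 mm high, 18 g, lying loose in the scoop's pan. Origin: centre of its underside.
- stilt_2: Kiln stilt: cream three-armed fired-clay star, 38 mm across, 13 mm high, 18 g, lying loose in the scoop's pan. Origin: centre of its underside.
- bisque_cup: Bystander: pale unglazed cup, 80 mm wide, 77 mm high. Origin: centre of its underside.
- glaze_jar: Bystander: white glaze jar with a blue screw lid, 68 mm wide, 91 mm high. Origin: centre of its underside.
- kiln_post: Bystander: cream square kiln post, 38 x 38 mm, 76 mm high. Origin: centre of its underside.

How it is judged:
On the way, in this order (a step that is already met when the one before it is completed fails the run):
1. the lid is levered up more than 0.1 rad with the knife pressing against it (value of joint box_lid above 0.1 rad and contact force between knife and box_lid above 0.2 N), for 0.1 s.
2. the lid stands open past upright (more than 1.6 rad) (value of joint box_lid above 1.6 rad), for 0.2 s.
3. the scoop, its lip over the box and less than 0.19 m above the desk, is tilted more than 25 degrees (angle between scoop's own z axis and vertical above 0.436 rad and horizontal distance between scoop_lip and stilt_box below 0.095 m and height (world z) of scoop_lip below 0.19 m), for 0.1 s.
At the end, for the whole second after the job is handed in: All three stilts rest inside the box, origins under 75 mm above its underside; the lid is past upright (over 1.57 rad); the knife rests flat on the desk (0.2 rad, grip point under 21 mm), the scoop right way up on it (0.15 rad, underside within 12 mm) (x of stilt_0 in the frame of stilt_box between -0.068 and 0.068 m and y of stilt_0 in the frame of stilt_box between -0.083 and 0.083 m and z of each of stilt_0, stilt_1, stilt_2 in the frame of stilt_box below 0.075 m and linear speed of each of stilt_0, stilt_1, stilt_2, knife, scoop below 0.03 m/s and x of stilt_1 in the frame of stilt_box between -0.068 and 0.068 m and y of stilt_1 in the frame of stilt_box between -0.083 and 0.083 m and x of stilt_2 in the frame of stilt_box between -0.068 and 0.068 m and y of stilt_2 in the frame of stilt_box between -0.083 and 0.083 m and value of joint box_lid above 1.57 rad and height (world z) of knife_grip below 0.021 m and (angle between knife's own z axis and vertical below 0.2 rad or angle between knife's own z axis and vertical above 2.94 rad) and height (world z) of scoop below 0.012 m and angle between scoop's own z axis and vertical below 0.15 rad); the robot touches nothing.
It fails at once if the cup, the glaze jar or the kiln post is moved more than 25 mm (distance of any of bisque_cup, glaze_jar, kiln_post from where it was at the start of the episode above 0.025 m).
It fails at once if a stilt is pushed or gripped by the gripper's fingers (contact force between the fingers and stilt_0 above 0.5 N or contact force between the fingers and stilt_1 above 0.5 N or contact force between the fingers and stilt_2 above 0.5 N).
It fails at once if the scoop is tipped over 40 degrees with its lip more than 0.22 m above the desk (angle between scoop's own z axis and vertical above 0.7 rad and height (world z) of scoop_lip above 0.22 m).
It also fails if it takes over 72 s, if anything falls off the work surface, if the arm or the gripper's body presses on something with over 40 N, if the wrist force passes 120 N, or if a joint passes its speed limit or range.

## Working session

There is one attempt and no reset: what is moved stays moved. The work goes in short steps, Python scripts to look and compute and a tool call to move; the robot and the scene stay as the last step left them, time stands still between calls to the robot, and variables do not carry over. Pictures are saved under pics/ and viewed, about 8 in all and at most 12, crops included, and the job is handed in when it is done.

Besides the shell and the picture viewer there is one more tool, called after "Request:" as name(argument=value, ...) on one line, values as JSON. drive_tool: Moves the arm, as the interface text tells. Its arguments: {"type":"object","properties":{"increments":{"type":"array","items":{"type":"array","items":{"type":"number"}}},"force":{"type":"number"}},"required":["increments"]}

```bash
mkdir -p pics; ls
python3 - <<'E'
from station import manip
import cv2,numpy as np
np.set_printoptions(precision=4,suppress=True)
for n in("scene","top"):
    cv2.imwrite(f"pics/{n}0.png",manip.snapshot(n)[:,:,::-1])
    c=manip.camera_model(n);print(n,np.array(c["mtx"]),np.array(c["cam_to_world"]))
print(manip.sense(),manip.pinch_z)
E
```

```text
pics
scene [[440.0412   0.     323.8804]
 [  0.     440.0412 236.7527]
 [  0.       0.       1.    ]] [[ 0.474  -0.6455  0.5989 -0.0517]
 [-0.8805 -0.3544  0.3149 -0.294 ]
 [ 0.009  -0.6766 -0.7363  0.902 ]
 [ 0.      0.      0.      1.    ]]
top [[446.8955   0.     318.615 ]
 [  0.     446.8955 243.0574]
 [  0.       0.       1.    ]] [[-0.0224 -0.9846  0.1736  0.3599]
 [-0.9997  0.0226 -0.0007  0.0366]
 [-0.0032 -0.1736 -0.9848  1.3362]
 [ 0.      0.      0.      1.    ]]
{'t': 0.1, 'q': array([ 1.1155,  0.5284,  1.4338,  0.    ,  1.1814, -0.1785]), 'qd': array([-0.    , -0.002 , -0.0034,  0.0007, -0.0004,  0.0014]), 'tau': array([ -0.0005, -44.3304, -17.8584,  -0.0003,   0.0038,   0.    ]), 'tcp_pos': array([0.1705, 0.6006, 0.2304]), 'tool_rot': array([ 0.1379,  0.9904, -0.0009, -0.0003]), 'force': array([ 0.5564, -0.0388, -1.4921]), 'ft_torque': array([ 0.0023, -0.0162,  0.0613]), 'finger_gap': 1.0046410495976688} 0.0187
```

View pics/scene0.png

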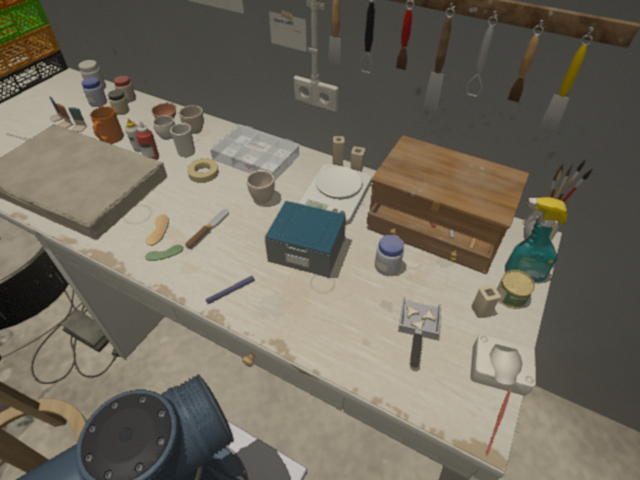

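View pics/top0.png

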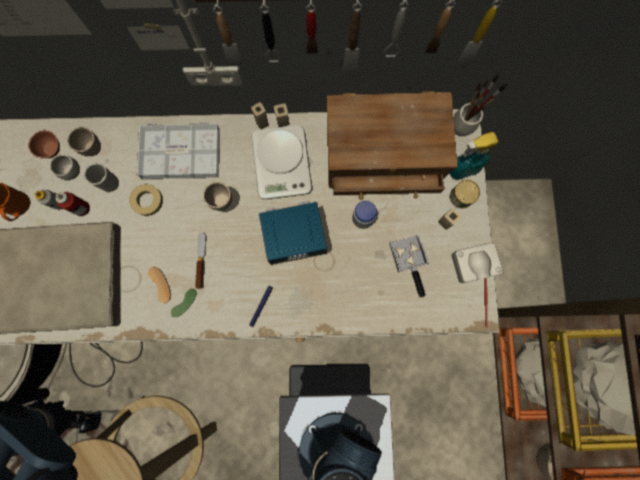

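The scene shows the box (~305,240), knife (~208,228), scoop (~418,330). In the top view: knife handle ~(199,272), tip ~(202,234), box lid ~(293,233), scoop pan ~(408,253), handle ~(419,285). I'll take one enlarged crop to get the corners.

```bash
cat > h.py <<'E'
from station import manip
import cv2,numpy as np
from scipy.spatial.transform import Rotation as R
np.set_printoptions(precision=4,suppress=True)
def ray(n,u,v,z):
    c=manip.camera_model(n);M=np.array(c["mtx"]);T=np.array(c["cam_to_world"])
    d=T[:3,:3]@np.linalg.solve(M,[u,v,1.]);o=T[:3,3];return o+d*(z-o[2])/d[2]
def proj(n,p):
    c=manip.camera_model(n);M=np.array(c["mtx"]);T=np.linalg.inv(np.array(c["cam_to_world"]))
    q=M@(T[:3,:3]@np.asarray(p)+T[:3,3]);return q[:2]/q[2]
def crop(img,x0,y0,x1,y1,s,out):
    cv2.imwrite(out,cv2.resize(img[y0:y1,x0:x1],None,fx=s,fy=s,interpolation=cv2.INTER_CUBIC))
E
python3 - <<'E'
from h import *
a=cv2.imread("pics/top0.png");b=cv2.imread("pics/scene0.png")
A=cv2.resize(a[195:305,185:335],None,fx=5.33,fy=5.33,interpolation=2)[:300*2,:800]
def c(im,x0,y0,x1,y1,w,h):return cv2.resize(im[y0:y1,x0:x1],(w,h),interpolation=2)
# tiles, 4x: knife top, box top, scoop top ; scene ones below
t=np.hstack([c(a,180,225,220,300,160,300),c(a,255,195,335,270,320,300),c(a,380,225,460,300,320,300)])
s=np.hstack([c(b,180,200,240,260,240,240),c(b,260,195,350,275,270,240),c(b,390,290,450,370,180,240)])
s=np.hstack([s,np.zeros((240,800-690,3),np.uint8)])
cv2.imwrite("pics/tiles.png",np.vstack([t,s]))
E
```

```text
(no output)
```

View pics/tiles.png

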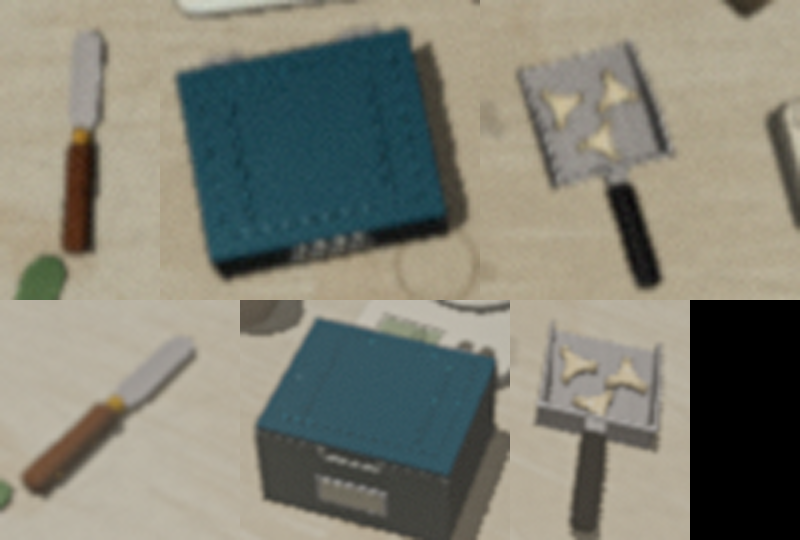

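The tiles give clear corners for lid, knife and scoop in both views. Next is a least-squares pose fit from both.

```bash
cat > fit.py <<'E'
from h import *
from scipy.optimize import least_squares
def px(l,x0,y0,s,ox,oy):return [((u-ox+.5)/s-.5+x0,(v-oy+.5)/s-.5+y0) for u,v in l]
def fit(obs,g):
    def W(p,m):c,s=np.cos(p[2]),np.sin(p[2]);return [p[0]+c*m[0]-s*m[1],p[1]+s*m[0]+c*m[1],m[2]]
    r=least_squares(lambda p:np.concatenate([proj(n,W(p,m))-uv for n,m,uv in obs]),g)
    print(r.x,"res",r.fun.reshape(-1,2).round(1).tolist());return r.x
lid=[(.07,.085,.1),(.07,-.085,.1),(-.07,-.085,.1),(-.07,.085,.1)]
o=[("top",m,u) for m,u in zip(lid,px([(178,73),(407,30),(447,215),(217,262)],255,195,4,160,0))]
o+=[("scene",m,u) for m,u in zip(lid,px([(317,318),(495,357),(448,473),(258,428)],260,195,3,240,300))]
fit(o,[.5,.1,.2])
k=[(.105,0,.009),(-.065,0,.012)]
o=[("top",m,u) for m,u in zip(k,px([(89,30),(78,250)],180,225,4,0,0))]
o+=[("scene",m,u) for m,u in zip(k,px([(190,343),(33,487)],180,200,4,0,300))]
fit(o,[.4,.3,0])
s=[(.046,.044,.012),(.046,-.044,.012),(-.046,.044,.032),(-.046,-.044,.032),(-.136,0,.024)]
o=[("top",m,u) for m,u in zip(s,px([(519,70),(630,42),(556,187),(672,155),(648,285)],380,225,4,480,0))]
o+=[("scene",m,u) for m,u in zip(s[2:],px([(539,405),(658,428),(585,530)],390,290,3,510,300))]
fit(o,[.4,-.2,0])
for n,u,v,z in(("cup",218,190,.07),("jar",365,210,.09),("post",452,214,.076)):print(n,ray("top",u,v,z))
E
python3 fit.py
```

```text
[0.6148 0.1079 0.186 ] res [[-0.5, 0.3], [0.7, -1.0], [1.0, 0.1], [-1.1, 0.8], [-0.6, -0.7], [1.1, 0.2], [1.0, 0.5], [-1.4, -0.8]]
[ 0.531   0.3896 -0.022 ] res [[0.4, -0.1], [0.3, 1.0], [0.1, -1.4], [-0.3, -0.2]]
[ 0.5566 -0.231   0.2532] res [[-0.1, 0.4], [-0.0, -0.4], [1.0, -0.3], [0.6, -0.4], [1.3, 1.0], [-0.2, -0.7], [-0.7, -0.0], [-0.8, -0.4]]
cup [0.7483 0.3279 0.07  ]
jar [ 0.6728 -0.0995  0.09  ]
post [ 0.6585 -0.3522  0.076 ]
```

```bash
cat >> h.py <<'E'
def RT(psi,pitch=0):return R.from_euler("ZY",[psi,pitch])*R.from_matrix(np.diag([-1.,1,-1]))
def inc(pos,psi,pitch=0,s=None):
    s=s or manip.sense();r0=R.from_quat(s["tool_rot"])
    d=r0.inv().apply(np.array(pos)-s["tcp_pos"])*100;w=(r0.inv()*RT(psi,pitch)).as_rotvec()
    print("cm",d.round(2),"rv",w.round(3))
E
python3 - <<'E'
from h import *
inc([.531,.390,.07],-.022);inc([.531,.390,.002],-.022)
E
```

```text
cm [-40.44 -10.38  16.05] rv [-0.002 -0.001 -0.255]
cm [-40.45 -10.36  22.85] rv [-0.002 -0.001 -0.255]
```

Request:
drive_tool(increments=[[0,-20,-5,8,0,0,-0.13],[0,-40.4,-10.4,16,-0.002,-0.001,-0.255],[0,-40.4,-10.4,16,-0.002,-0.001,-0.255],[0,-40.4,-10.4,16,-0.002,-0.001,-0.255],[0,-40.4,-10.4,16,-0.002,-0.001,-0.255],[0,-40.4,-10.4,16,-0.002,-0.001,-0.255],[0,-40.4,-10.4,16,-0.002,-0.001,-0.255],[0,-40.4,-10.4,16,-0.002,-0.001,-0.255],[0,-40.4,-10.4,16,-0.002,-0.001,-0.255],[0,-40.4,-10.4,16,-0.002,-0.001,-0.255],[0,-40.4,-10.4,16,-0.002,-0.001,-0.255],[0,-40.4,-10.4,16,-0.002,-0.001,-0.255]])

```text
t: 1.3
tcp_pos: [0.5297, 0.3912, 0.0713]
tool_rot: [0.011, 1.0, 0.001, -0.0]
force: [-0.2, 0.4, 0.3]
finger_gap: 1.002
```

Run:
```python
from h import *
inc([.531,.390,.0025],-.022)
```

```text
cm [-0.13 -0.12  6.88] rv [ 0.002 -0.     0.001]
```

Request:
drive_tool(increments=[[0,-0.1,-0.1,4.5,0.001,0,0],[0,-0.1,-0.1,6.85,0.001,0,0],[0,-0.1,-0.1,6.85,0.001,0,0],[120,-0.1,-0.1,6.85,0.001,0,0],[255,-0.1,-0.1,6.85,0.001,0,0],[255,-0.1,-0.1,6.85,0.001,0,0],[255,-0.1,-0.1,6.85,0.001,0,0],[255,-0.1,-0.1,6.85,0.001,0,0],[255,-0.1,-0.1,6.85,0.001,0,0],[255,-0.1,-0.1,6.85,0.001,0,0]], force=80)

```text
t: 2.3
tcp_pos: [0.5329, 0.3904, 0.0044]
tool_rot: [0.011, 1.0, 0.001, 0.002]
force: [-0.4, 0.8, 6.4]
finger_gap: 0.206
```

Run:
```python
from h import *
ca=np.array([np.cos(.186),np.sin(.186),0]);box=np.array([.6148,.1079,0]);hinge=box+.07*ca+[0,0,.092]
print(hinge)
tip=lambda x,z:box+ca*(x-.106)+[0,0,z-.0065]
inc([.531,.390,.12],-.022);inc(tip(-.11,.0875),.186)
```

```text
[0.6836 0.1208 0.092 ]
cm [  0.15  -0.02 -11.56] rv [ 0.002  0.003 -0.   ]
cm [ 12.3  -32.51  -7.78] rv [ 0.002  0.004 -0.208]
```

Request:
drive_tool(increments=[[255,0,0,-4,0,0,0],[255,0,0,-9,0,0,0],[255,4,-10,-9,0,0,-0.07],[255,8,-20,-8.5,0,0,-0.14],[255,12.3,-32.5,-8,0.002,0.004,-0.208],[255,12.3,-32.5,-8,0.002,0.004,-0.208],[255,12.3,-32.5,-8,0.002,0.004,-0.208],[255,12.3,-32.5,-8,0.002,0.004,-0.208],[255,12.3,-32.5,-8,0.002,0.004,-0.208],[255,12.3,-32.5,-8,0.002,0.004,-0.208],[255,12.3,-32.5,-8,0.002,0.004,-0.208]])

```text
t: 3.4
tcp_pos: [0.4021, 0.0663, 0.0826]
tool_rot: [-0.091, 0.996, -0.001, -0.001]
force: [0.7, 0.8, 0.0]
finger_gap: 0.206
```

Run:
```python
from h import *
s=manip.sense();print(s["tcp_pos"],s["force"],s["finger_gap"],s["q"])
a=manip.snapshot("top")[:,:,::-1].copy();b=manip.snapshot("scene")[:,:,::-1].copy()
cv2.imwrite("pics/a1.png",a);cv2.imwrite("pics/b1.png",b)
c=lambda im,x0,y0,x1,y1,w,h:cv2.resize(im[y0:y1,x0:x1],(w,h),interpolation=2)
cv2.imwrite("pics/t1.png",np.hstack([c(a,250,220,330,320,400,500),c(b,220,200,300,300,400,500)]))
```

```text
[0.4021 0.0663 0.0826] [0.7312 0.7851 0.0379] 0.20629647485540506 [-0.1111  0.5435  2.0954 -0.0035  0.5048 -1.8613]
```

View pics/t1.png

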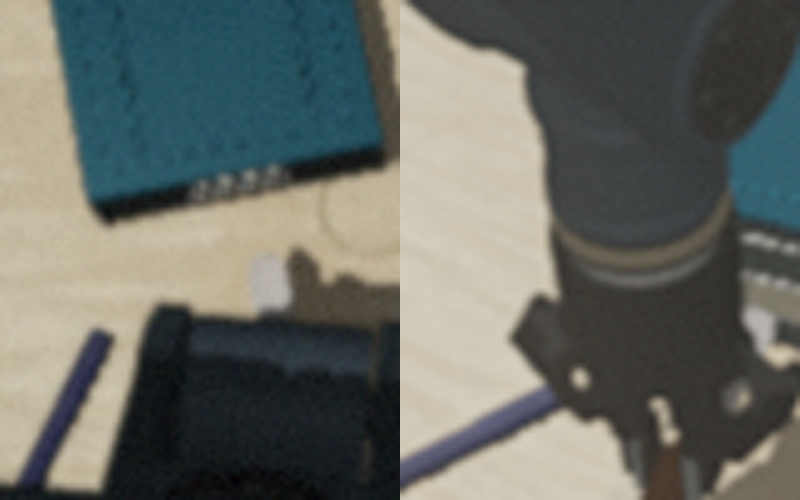

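Run:
```python
from h import *
s=manip.sense();ca=np.array([np.cos(.186),np.sin(.186),0]);box=np.array([.6148,.1079,0])
tipw=s["tcp_pos"]+.105*ca;tipw[2]=.0872
print("pred tip px",proj("top",tipw),"obs (303.2,270.8)", "obs world",ray("top",303.2,270.8,.0872),tipw)
print("slot px",proj("top",box-.07*ca+[0,0,.0875]),proj("top",box-.07*ca+[0,0,.04]))
for p in((.6148,.1079),):
  t=lambda x,z:box+ca*(x-.105)+[0,0,z-.0046]
  for x in(-.078,-.05):inc(t(x,.0875),.186)
```

```text
pred tip px [300.8281 269.4027] obs (303.2,270.8) obs world [0.502  0.0807 0.0872] [0.5061 0.0873 0.0872]
slot px [297.8807 255.384 ] [298.6738 257.7588]
cm [-3.27  0.02 -0.03] rv [-0.001 -0.001  0.   ]
cm [-6.07  0.01 -0.04] rv [-0.001 -0.001  0.   ]
```

Request:
drive_tool(increments=[[255,-1.5,0.5,0,0,0,0],[255,-3,0.5,0,0,0,0],[255,-3.6,0.5,0,0,0,0],[255,-4.2,0.5,0,0,0,0],[255,-4.6,0.5,0,0,0,0],[255,-4.8,0.5,0,0,0,0],[255,-4.8,0.5,0,0,0,0]])

```text
t: 4.2
tcp_pos: [0.448, 0.0814, 0.0822]
tool_rot: [-0.093, 0.996, -0.001, -0.002]
force: [0.0, -0.1, 0.1]
finger_gap: 0.207
```

Request:
drive_tool(increments=[[255,-0.5,0,0,0,0,0],[255,-1.0,0,0,0,0,0],[255,-1.5,0,0,0,0,0],[255,-1.7,0,0,0,0,0],[255,-1.7,0,0,0,0,0]])

```text
t: 4.7
tcp_pos: [0.4654, 0.0845, 0.0822]
tool_rot: [-0.093, 0.996, -0.001, -0.001]
force: [-0.1, 0.5, -0.7]
finger_gap: 0.205
```

Run:
```python
from h import *
s=manip.sense();print(s["tcp_pos"],s["force"])
# arc: tip starts r=.12 at th0; shifts in tool cm (x=-forward, z=-up)
r=.118
for th in np.arange(0,1.8,.1):print(round(th,2),(np.array([-r*(1-np.cos(th)),-r*np.sin(th)])*100).round(2))
```

```text
[0.4654 0.0845 0.0822] [-0.0648  0.5145 -0.6511]
0.0 [-0. -0.]
0.1 [-0.06 -1.18]
0.2 [-0.24 -2.34]
0.3 [-0.53 -3.49]
0.4 [-0.93 -4.6 ]
0.5 [-1.44 -5.66]
0.6 [-2.06 -6.66]
0.7 [-2.77 -7.6 ]
0.8 [-3.58 -8.46]
0.9 [-4.47 -9.24]
1.0 [-5.42 -9.93]
1.1 [ -6.45 -10.52]
1.2 [ -7.52 -11.  ]
1.3 [ -8.64 -11.37]
1.4 [ -9.79 -11.63]
1.5 [-10.97 -11.77]
1.6 [-12.14 -11.79]
1.7 [-13.32 -11.7 ]
```

Request:
drive_tool(increments=[[255,0,0,-0.4,0,0,0],[255,0,0,-0.8,0,0,0],[255,-0.06,0,-1.5,0,0,0],[255,-0.2,0,-2.1,0,0,0],[255,-0.3,0,-2.7,0,0,0],[255,-0.5,0,-3.3,0,0,0],[255,-0.6,0,-3.9,0,0,0],[255,-0.6,0,-3.9,0,0,0],[255,-0.6,0,-3.9,0,0,0]])

```text
t: 5.6
tcp_pos: [0.4717, 0.0857, 0.1216]
tool_rot: [-0.093, 0.996, -0.001, -0.0]
force: [-0.6, 0.2, -1.1]
finger_gap: 0.204
```

Run:
```python
from h import *
s=manip.sense();print(s["tcp_pos"],s["force"],s["ft_torque"])
a=manip.snapshot("top")[:,:,::-1].copy();b=manip.snapshot("scene")[:,:,::-1].copy()
cv2.imwrite("pics/a2.png",a);cv2.imwrite("pics/b2.png",b)
c=lambda im,x0,y0,x1,y1,w,h:cv2.resize(im[y0:y1,x0:x1],(w,h),interpolation=2)
cv2.imwrite("pics/t2.png",np.hstack([c(a,250,190,330,290,400,500),c(b,260,190,340,290,400,500)]))
```

```text
[0.4717 0.0857 0.1216] [-0.6309  0.1983 -1.0623] [ 0.0118  0.0935 -0.018 ]
```

View pics/t2.png

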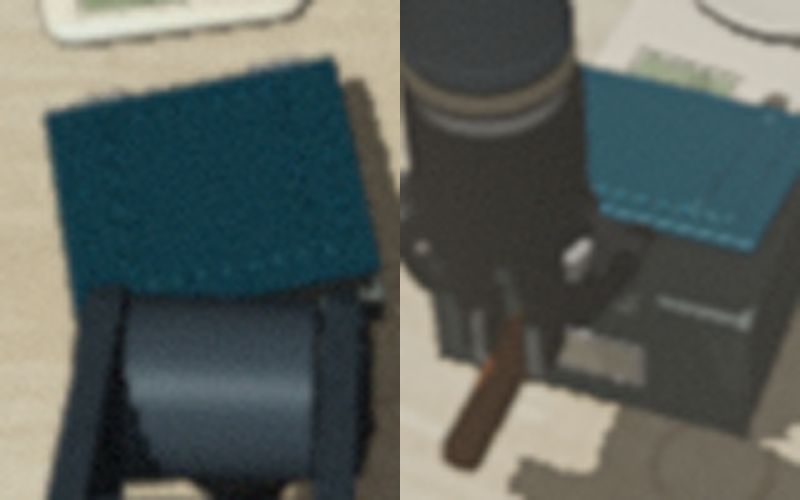

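Request:
drive_tool(increments=[[255,-0.4,0,-1.1,0,0,0],[255,-0.9,0,-2.2,0,0,0],[255,-1.5,0,-3.2,0,0,0],[255,-2.2,0,-4.1,0,0,0],[255,-3.0,0,-5.0,0,0,0],[255,-3.9,0,-5.8,0,0,0],[255,-4.9,0,-6.4,0,0,0],[255,-5.9,0,-7.0,0,0,0],[255,-7.0,0,-7.5,0,0,0],[255,-8.1,0,-7.9,0,0,0],[255,-9.2,0,-8.1,0,0,0],[255,-9.2,0,-8.1,0,0,0]])

```text
t: 6.9
tcp_pos: [0.564, 0.103, 0.2023]
tool_rot: [-0.093, 0.996, -0.001, 0.001]
force: [-0.1, -0.5, -0.3]
finger_gap: 0.205
```

Request:
drive_tool(increments=[[255,-1.2,0,-0.1,0,0,0],[255,-2.4,0,-0.1,0,0,0],[255,-3.5,0,0,0,0,0],[255,-4.2,0,0.1,0,0,0],[255,-4.2,0,0.1,0,0,0]])

```text
t: 7.4
tcp_pos: [0.6037, 0.1107, 0.2004]
tool_rot: [-0.093, 0.996, -0.001, -0.001]
force: [-0.1, 0.2, -1.3]
finger_gap: 0.205
```

Run:
```python
from h import *
s=manip.sense();print(s["tcp_pos"],s["force"],s["ft_torque"])
a=manip.snapshot("top")[:,:,::-1].copy();b=manip.snapshot("scene")[:,:,::-1].copy()
cv2.imwrite("pics/a3.png",a);cv2.imwrite("pics/b3.png",b)
c=lambda im,x0,y0,x1,y1,w,h:cv2.resize(im[y0:y1,x0:x1],(w,h),interpolation=2)
cv2.imwrite("pics/t3.png",np.hstack([c(a,250,170,330,270,400,500),c(b,260,160,340,260,400,500)]))
```

```text
[0.6037 0.1107 0.2004] [-0.1001  0.1797 -1.3185] [ 0.0106 -0.0302 -0.0308]
```

View pics/t3.png

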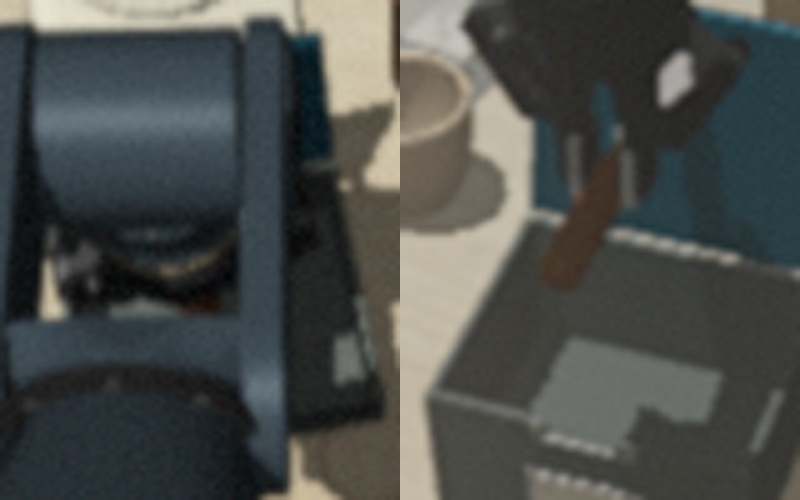

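Run:
```python
from h import *
s=manip.sense();ca=np.array([np.cos(.186),np.sin(.186),0]);n=np.array([-ca[1],ca[0],0]);h=np.array([.6836,.1208,.092])
for th in(1.5,1.6,1.7,1.8):print(th,proj("top",h-.085*n+.14*(-np.cos(th)*ca+np.sin(th)*np.array([0,0,1]))),"obs ~(314,177)")
for p in(0,.2,.4):print("pitch up",p,proj("scene",s["tcp_pos"]+[0,0,.0046]-.065*(np.cos(p)*ca+[0,0,np.sin(p)])),"obs (292,215)")
```

```text
1.5 [317.5488 191.1813] obs ~(314,177)
1.6 [316.4226 186.0056] obs ~(314,177)
1.7 [315.3094 181.0324] obs ~(314,177)
1.8 [314.2242 176.3269] obs ~(314,177)
pitch up 0 [291.8268 215.1254] obs (292,215)
pitch up 0.2 [292.2795 218.7921] obs (292,215)
pitch up 0.4 [293.0983 221.4776] obs (292,215)
```

Run:
```python
from h import *
inc([.533,.390,.06],-.022);inc([.533,.390,.005],-.022)
```

```text
cm [ 1.62 28.75 14.03] rv [-0.001 -0.003  0.208]
cm [ 1.6  28.76 19.53] rv [-0.001 -0.003  0.208]
```

Request:
drive_tool(increments=[[255,5,0,-0.5,0,0,0],[255,10,0,-0.5,0,0,0],[255,11,5,0,0,0,0.05],[255,9,10,0,0,0,0.1],[255,7,15,0,0,0,0.15],[255,5,20,3,0,0,0.208],[255,3,25,7,0,0,0.208],[255,1.6,28.8,10,0,0,0.208],[255,1.6,28.8,14,-0.001,-0.003,0.208],[255,1.6,28.8,16.5,-0.001,-0.003,0.208],[255,1.6,28.8,17.5,-0.001,-0.003,0.208],[255,1.6,28.8,17.5,-0.001,-0.003,0.208],[255,1.6,28.8,17.5,-0.001,-0.003,0.208]])

```text
t: 8.8
tcp_pos: [0.5343, 0.3901, 0.0273]
tool_rot: [0.011, 1.0, 0.0, 0.001]
force: [-0.4, 0.6, 0.6]
finger_gap: 0.203
```

Run:
```python
from h import *
inc([.533,.390,.0045],-.022)
```

```text
cm [ 0.14 -0.02  2.28] rv [ 0.001  0.002 -0.001]
```

Request:
drive_tool(increments=[[255,0.1,0,1.2,0.001,0.002,0],[255,0.1,0,2.0,0.001,0.002,0],[255,0.1,0,2.3,0.001,0.002,0],[255,0.1,0,2.3,0.001,0.002,0]])

```text
t: 9.2
tcp_pos: [0.5327, 0.39, 0.0046]
tool_rot: [0.011, 1.0, -0.001, -0.0]
force: [-1.9, -2.1, 8.2]
finger_gap: 0.203
```

Request:
drive_tool(increments=[[200,0,0,0,0,0,0],[100,0,0,0,0,0,0],[0,0,0,0,0,0,0],[0,0,0,0,0,0,0],[0,0,0,0,0,0,0],[0,0,0,-4,0,0,0],[0,0,0,-9,0,0,0],[0,0,0,-14,0,0,0],[0,0,0,-19,0,0,0],[0,0,0,-22,0,0,0],[0,0,0,-22,0,0,0]])

```text
t: 10.3
tcp_pos: [0.5356, 0.3924, 0.2289]
tool_rot: [0.011, 1.0, 0.002, 0.005]
force: [0.7, 1.1, 0.8]
finger_gap: 0.997
```

Run:
```python
from h import *
c=np.array([np.cos(.2532),np.sin(.2532),0]);g=np.array([.5566,-.231,0])-.088*c
print(g);inc(g+[0,0,.15],.2532)
```

```text
[ 0.4714 -0.253   0.    ]
cm [  5.1  -64.7    7.55] rv [ 0.003  0.01  -0.275]
```

Run:
```python
from h import *
c=np.array([np.cos(.2532),np.sin(.2532),0]);g=np.array([.5566,-.231,.025])-.088*c
t=g+RT(.2532,-.3).apply([0,0,.0187]);print(t);inc(t+[0,0,.08],.2532,-.3)
```

```text
[ 0.4768 -0.2517  0.0071]
cm [  4.62 -64.58  13.84] rv [-0.038 -0.288 -0.273]
```

Request:
drive_tool(increments=[[0,2,-5,0,0,0,0],[0,2,-10,0,0,0,-0.05],[0,3,-15,0,0,0,-0.1],[0,3,-20,0,0,0,-0.15],[0,3,-25,0,0,0,-0.2],[0,4,-30,0,0,0,-0.27],[0,4,-35,0,0,0,-0.27],[0,4,-40,0,0,0,-0.27],[0,4,-45,2,0,-0.05,-0.27],[0,4.6,-50,4,-0.01,-0.1,-0.27],[0,4.6,-55,7,-0.02,-0.15,-0.27],[0,4.6,-60,10,-0.03,-0.2,-0.27],[0,4.6,-64.6,13.8,-0.038,-0.288,-0.273],[0,4.6,-64.6,13.8,-0.038,-0.288,-0.273],[0,4.6,-64.6,13.8,-0.038,-0.288,-0.273],[0,4.6,-64.6,13.8,-0.038,-0.288,-0.273],[0,4.6,-64.6,13.8,-0.038,-0.288,-0.273],[0,4.6,-64.6,13.8,-0.038,-0.288,-0.273]])

```text
t: 12.1
tcp_pos: [0.4927, -0.2439, 0.0992]
tool_rot: [-0.113, 0.987, 0.009, 0.116]
force: [-0.9, 0.4, -0.3]
finger_gap: 1.001
```

Run:
```python
from h import *
inc([.4768,-.2517,.0071],.2532,-.3)
a=manip.snapshot("top")[:,:,::-1].copy();b=manip.snapshot("scene")[:,:,::-1].copy()
cv2.imwrite("pics/a4.png",a);cv2.imwrite("pics/b4.png",b)
c=lambda im,x0,y0,x1,y1,w,h:cv2.resize(im[y0:y1,x0:x1],(w,h),interpolation=2)
cv2.imwrite("pics/t4.png",np.vstack([np.hstack([c(a,180,190,260,300,240,330),c(a,260,150,340,260,240,330),c(a,370,225,470,335,300,330)]),np.hstack([c(b,180,180,340,270,426,240),c(b,380,280,500,370,354,240)])]))
```

```text
cm [ 3.8  -0.32  8.57] rv [-0.015 -0.068 -0.022]
```

View pics/t4.png

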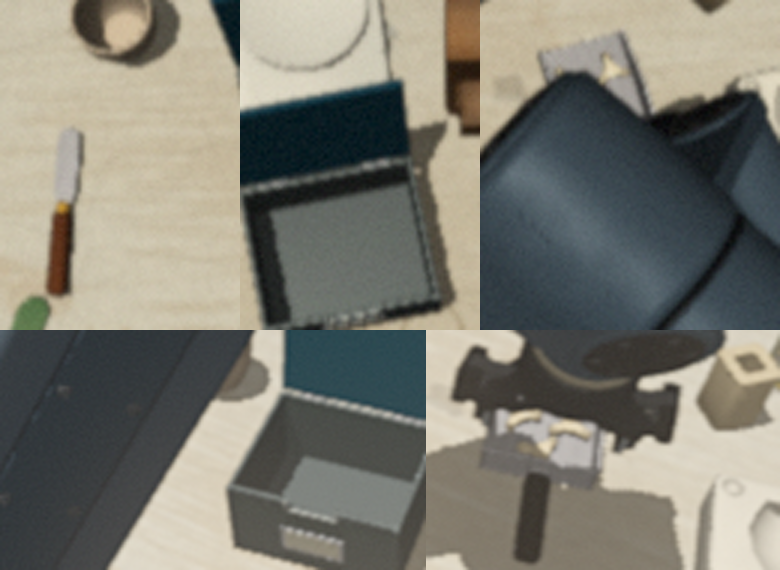

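Request:
drive_tool(increments=[[0,2,-0.3,0.7,-0.015,-0.068,-0.022],[0,2,-0.3,0.7,-0.015,-0.068,-0.022],[0,2,-0.3,0.7,-0.015,-0.068,-0.022],[0,2,-0.3,0.7,-0.015,-0.068,-0.022]])

```text
t: 12.6
tcp_pos: [0.4981, -0.2433, 0.1017]
tool_rot: [-0.111, 0.986, 0.009, 0.12]
force: [0.1, 0.5, 1.0]
finger_gap: 0.999
```

Run:
```python
from h import *
s=manip.sense();print(s["tcp_pos"],s["q"]);inc([.4768,-.2517,.0071],.2532,-.3)
```

```text
[ 0.4981 -0.2433  0.1017] [-0.7643  0.5854  1.8647  0.3648  0.5804 -2.854 ]
cm [ 4.46 -0.27  8.65] rv [-0.016 -0.058 -0.027]
```

q6 is at its limit with this lean, so I'll flip the tool by a half turn, which gives the same grasp.

Request:
drive_tool(increments=[[0,0,0,-1,0,0,0.15],[0,0,0,-2,0,0,0.3],[0,0,0,-2,0,0,0.45],[0,0,0,-2,0,0,0.6],[0,0,0,-2,0,0,0.75],[0,0,0,-2,0,0,0.9],[0,0,0,-2,0,0,1.05],[0,0,0,-2,0,0,1.2],[0,0,0,-2,0,0,1.35],[0,0,0,-2,0,0,1.5],[0,0,0,-2,0,0,1.65],[0,0,0,-2,0,0,1.8],[0,0,0,-2,0,0,1.95],[0,0,0,-2,0,0,2.1],[0,0,0,-2,0,0,2.25],[0,0,0,-2,0,0,2.4],[0,0,0,-2,0,0,2.55],[0,0,0,-2,0,0,2.7],[0,0,0,-2,0,0,2.85],[0,0,0,-2,0,0,3.0]])

```text
t: 14.6
tcp_pos: [0.4932, -0.2443, 0.1209]
tool_rot: [0.977, 0.177, 0.121, -0.001]
force: [0.4, 0.3, -0.4]
finger_gap: 0.999
```

```bash
sed -i 's/^def RT.*/def RT(psi,pitch=0):return R.from_euler("ZY",[psi,pitch])*R.from_matrix(np.diag([1.,-1,-1]))  # flipped: tool x forward/' h.py
python3 - <<'E'
from h import *
s=manip.sense();print(s["tcp_pos"],s["q"]);inc([.4768,-.2517,.08],.2532,-.3);inc([.4768,-.2517,.0071],.2532,-.3)
E
```

```text
[ 0.4932 -0.2443  0.1209] [-0.7728  0.5469  1.8616  0.3446  0.6217  0.1693]
cm [-2.71 -0.04  3.56] rv [0.012 0.059 0.108]
cm [-4.43 -0.33 10.63] rv [0.012 0.059 0.108]
```

Request:
drive_tool(increments=[[0,-2.7,0,3.5,0.012,0.059,0.108],[0,-2.7,0,3.5,0.012,0.059,0.108],[0,-3.3,-0.1,6,0.012,0.059,0.108],[0,-3.9,-0.2,8.5,0.012,0.059,0.108],[0,-4.4,-0.3,10,0.012,0.059,0.108],[0,-4.4,-0.3,10,0.012,0.059,0.108],[0,-4.4,-0.3,10,0.012,0.059,0.108]])

```text
t: 15.3
tcp_pos: [0.4764, -0.2524, 0.014]
tool_rot: [0.98, 0.128, 0.148, -0.019]
force: [0.1, -0.3, 0.5]
finger_gap: 1.0
```

Run:
```python
from h import *
s=manip.sense();print(s["tcp_pos"],s["force"]);inc([.4768,-.2517,.0071],.2532,-.3)
b=manip.snapshot("scene")[:,:,::-1].copy()
crop(b,370,270,500,370,6,"pics/t5.png")
```

```text
[ 0.4764 -0.2524  0.014 ] [ 0.056  -0.3351  0.4743]
cm [-0.15 -0.06  0.68] rv [-0.001 -0.     0.007]
```

View pics/t5.png

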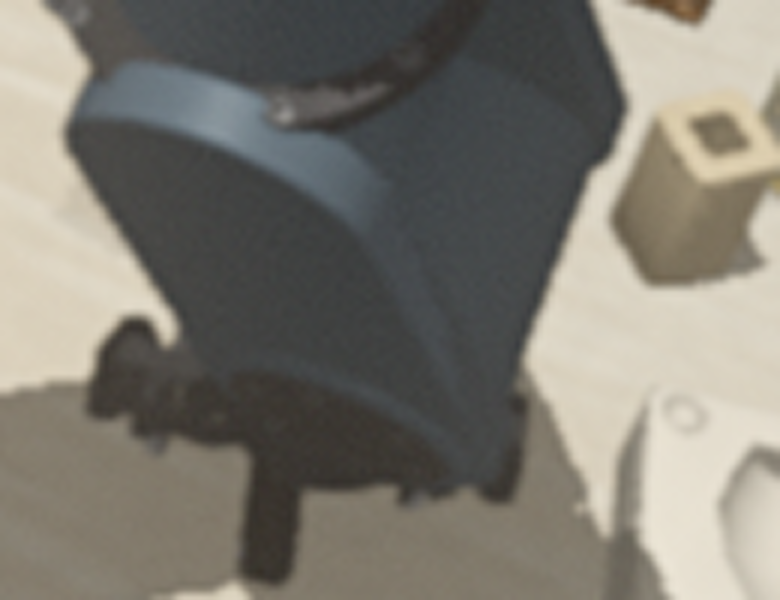

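The picture shows the handle (~270,520) between the open fingers (~125 and ~500). I'll descend the last bit and close.

Request:
drive_tool(increments=[[0,-0.1,0,0.6,0,0,0.007],[60,-0.1,0,0.6,0,0,0.007],[255,-0.1,0,0.6,0,0,0.007],[255,-0.1,0,0.6,0,0,0.007],[255,-0.1,0,0.6,0,0,0.007],[255,-0.1,0,0.6,0,0,0.007],[255,-0.1,0,0.6,0,0,0.007],[255,-0.1,0,0.6,0,0,0.007]], force=90)

```text
t: 16.15
tcp_pos: [0.4767, -0.2523, 0.0077]
tool_rot: [0.981, 0.124, 0.148, -0.019]
force: [-0.8, 0.2, 3.9]
finger_gap: 0.22
```

Run:
```python
from h import *
s=manip.sense();print(s["tcp_pos"],R.from_quat(s["tool_rot"]).as_matrix(),s["finger_gap"],s["force"])
```

```text
[ 0.4767 -0.2523  0.0077] [[ 0.9251  0.2496  0.2861]
 [ 0.2384 -0.9683  0.0742]
 [ 0.2955 -0.0004 -0.9553]] 0.21956156265380872 [-0.8221  0.1995  3.8558]
```

```bash
cat >> h.py <<'E'
Rs0=R.from_euler("Z",.2532);ps0=np.array([.5566,-.231,0]);pt0=np.array([.4767,-.2523,.0077])
Rt0=R.from_quat(R.from_matrix([[.9251,.2496,.2861],[.2384,-.9683,.0742],[.2955,-.0004,-.9553]]).as_quat())
Rst=Rs0.inv()*Rt0;pst=Rs0.inv().apply(pt0-ps0)
box=np.array([.6148,.1079,0]);ca=np.array([np.cos(.186),np.sin(.186),0])
def lip(p,yaw,tilt):
    "tool increments that bring scoop lip to world p"
    Rs=R.from_euler("ZY",[yaw,tilt]);s=manip.sense();r0=R.from_quat(s["tool_rot"])
    t=np.array(p)+Rs.apply(pst-[.046,0,0])
    print("tcp",t.round(3),"cm",(r0.inv().apply(t-s["tcp_pos"])*100).round(2),"rv",(r0.inv()*Rs*Rst).as_rotvec().round(3))
E
python3 - <<'E'
from h import *
l0=ps0+Rs0.apply([.046,0,0])
lip(l0+[0,0,.08],.2532,-.1);lip(l0+[0,0,.17],.2532,-.1);
lip(box-.04*ca+[0,0,.165],.186,-.1)
E
```

```text
tcp [ 0.477 -0.252  0.075] cm [ 1.97 -0.01 -6.42] rv [ 0.   0.1 -0. ]
tcp [ 0.477 -0.252  0.165] cm [  4.63  -0.01 -15.01] rv [ 0.   0.1 -0. ]
tcp [0.449 0.076 0.16 ] cm [  9.76 -32.5  -12.89] rv [-0.023  0.1    0.063]
```

Request:
drive_tool(increments=[[255,0.2,0,-0.7,0,0.01,0],[255,0.6,0,-2,0,0.03,0],[255,1.2,0,-4,0,0.06,0],[255,2,0,-6.4,0,0.1,0],[255,2.8,0,-9,0,0.1,0],[255,3.6,0,-11.6,0,0.1,0],[255,4.2,0,-13.6,0,0.1,0],[255,4.6,-0.4,-15,0,0.1,0],[255,4.9,-1.4,-15,0,0.1,0],[255,5.2,-3,-15,0,0.1,0],[255,5.6,-5,-14.8,0,0.1,0.01],[255,6,-7.5,-14.6,0,0.1,0.015],[255,6.5,-10,-14.4,0,0.1,0.02],[255,6.9,-12.5,-14.2,0,0.1,0.025],[255,7.3,-15,-14,-0.01,0.1,0.03],[255,7.7,-17.5,-13.8,-0.01,0.1,0.035],[255,8.1,-20,-13.6,-0.01,0.1,0.04],[255,8.5,-22,-13.4,-0.015,0.1,0.045],[255,8.8,-23.5,-13.2,-0.015,0.1,0.045],[255,9,-24.5,-13.1,-0.015,0.1,0.045]])

```text
t: 18.15
tcp_pos: [0.4588, -0.0003, 0.1581]
tool_rot: [0.975, 0.101, 0.195, -0.023]
force: [-0.6, -0.0, -1.6]
finger_gap: 0.214
```

Run:
```python
from h import *
s=manip.sense();print(s["tcp_pos"],s["force"],s["ft_torque"],s["q"])
lip(box-.04*ca+[0,0,.165],.186,-.1)
a=manip.snapshot("top")[:,:,::-1].copy();b=manip.snapshot("scene")[:,:,::-1].copy()
c=lambda im,x0,y0,x1,y1,w,h:cv2.resize(im[y0:y1,x0:x1],(w,h),interpolation=2)
cv2.imwrite("pics/t6.png",np.hstack([c(a,260,170,380,290,400,400),c(b,260,160,380,280,400,400)]))
```

```text
[ 0.4588 -0.0003  0.1581] [-0.5645 -0.0203 -1.6482] [-0.1453  0.485  -0.0418] [-0.3975  0.3694  2.1964  0.7524  0.333   0.2801]
tcp [0.449 0.076 0.16 ] cm [ 0.62 -7.68  0.12] rv [-0.013  0.004  0.019]
```

View pics/t6.png

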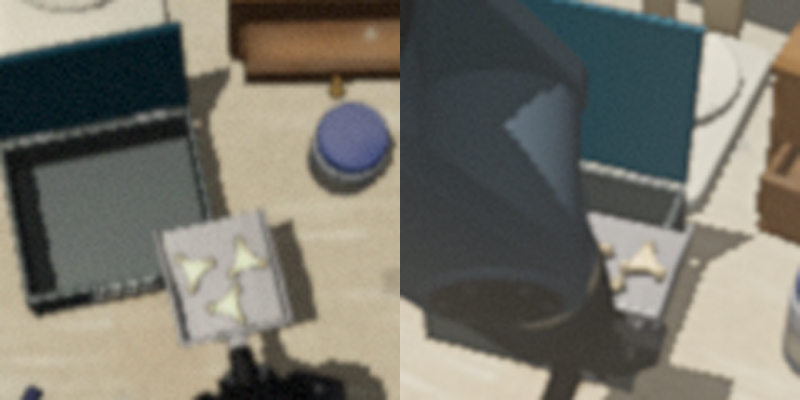

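Request:
drive_tool(increments=[[255,0.1,-0.8,0,0,0,0.005],[255,0.2,-2.3,0,0,0,0.01],[255,0.3,-4.2,0,-0.005,0,0.01],[255,0.5,-6,0.1,-0.01,0,0.015],[255,0.6,-7.2,0.1,-0.013,0.004,0.02],[255,0.6,-7.7,0.1,-0.013,0.004,0.02],[255,0.6,-7.7,0.1,-0.013,0.004,0.02]])

```text
t: 18.95
tcp_pos: [0.4511, 0.0735, 0.1607]
tool_rot: [0.976, 0.089, 0.199, -0.017]
force: [-0.1, 0.5, -2.4]
finger_gap: 0.222
```

Run:
```python
from h import *
s=manip.sense();print(s["q"])
for k,(x,z,t) in enumerate([(-.035,.155,.05),(-.03,.145,.2),(-.025,.135,.35),(-.02,.125,.5),(-.02,.12,.65),(-.02,.12,.8),(-.02,.12,.95),(-.02,.12,1.1)]):lip(box+x*ca+[0,0,z],.186,t)
```

```text
[-0.176   0.3586  2.2118  0.6261  0.2341  0.6252]
tcp [0.455 0.077 0.169] cm [ 0.71 -0.29 -0.62] rv [ 0.003 -0.153 -0.002]
tcp [0.463 0.079 0.178] cm [ 1.85 -0.29 -1.11] rv [ 0.003 -0.303 -0.002]
tcp [0.474 0.081 0.186] cm [ 3.21 -0.3  -1.42] rv [ 0.002 -0.453 -0.002]
tcp [0.488 0.083 0.193] cm [ 4.78 -0.3  -1.53] rv [ 0.002 -0.603 -0.002]
tcp [0.499 0.086 0.204] cm [ 6.25 -0.3  -2.05] rv [ 0.002 -0.753 -0.003]
tcp [0.513 0.088 0.218] cm [ 8.04 -0.31 -2.77] rv [ 0.001 -0.903 -0.003]
tcp [0.528 0.091 0.229] cm [ 9.92 -0.31 -3.22] rv [ 0.001 -1.053 -0.003]
tcp [0.545 0.094 0.238] cm [11.84 -0.31 -3.38] rv [ 0.001 -1.203 -0.003]
```

Request:
drive_tool(increments=[[255,0.3,-0.1,-0.3,0,-0.07,0],[255,0.7,-0.3,-0.6,0,-0.15,0],[255,1.2,-0.3,-0.9,0,-0.23,0],[255,1.85,-0.3,-1.1,0,-0.3,0],[255,2.5,-0.3,-1.25,0,-0.38,0],[255,3.2,-0.3,-1.4,0,-0.45,0],[255,4,-0.3,-1.5,0,-0.53,0],[255,4.8,-0.3,-1.5,0,-0.6,0],[255,5.5,-0.3,-1.8,0,-0.68,0],[255,6.25,-0.3,-2,0,-0.75,0],[255,7.1,-0.3,-2.4,0,-0.83,0],[255,8,-0.3,-2.8,0,-0.9,0],[255,9,-0.3,-3,0,-0.98,0],[255,9.9,-0.3,-3.2,0,-1.05,0],[255,9.9,-0.3,-3.2,0,-1.05,0],[255,9.9,-0.3,-3.2,0,-1.05,0],[255,9.9,-0.3,-3.2,0,-1.05,0],[255,9.9,-0.3,-3.2,0,-1.05,0]])

```text
t: 20.75
tcp_pos: [0.5274, 0.0903, 0.2296]
tool_rot: [0.944, 0.086, -0.316, 0.03]
force: [0.2, -0.3, -2.2]
finger_gap: 0.216
```

Run:
```python
from h import *
s=manip.sense();print(s["tcp_pos"],s["force"],s["q"])
rs=R.from_quat(s["tool_rot"])*Rst.inv();l=s["tcp_pos"]-rs.apply(pst-[.046,0,0]);print("tilt",np.arccos(rs.as_matrix()[2,2]),"lip",l)
a=manip.snapshot("top")[:,:,::-1].copy();b=manip.snapshot("scene")[:,:,::-1].copy()
c=lambda im,x0,y0,x1,y1,w,h:cv2.resize(im[y0:y1,x0:x1],(w,h),interpolation=2)
cv2.imwrite("pics/t7.png",np.hstack([c(a,240,160,360,280,400,400),c(b,240,160,360,280,400,400)]))
```

```text
[0.5274 0.0903 0.2296] [ 0.2003 -0.349  -2.1527] [ 0.0169  0.7128  1.242  -0.1033  1.8246  1.4142]
tilt 0.9457621820162673 lip [0.5952 0.1033 0.1207]
```

View pics/t7.png

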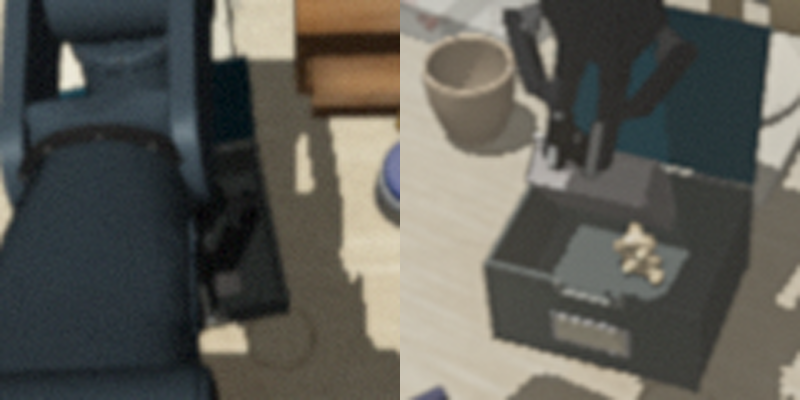

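Stilts show in the box around (640,255), but the pan hides part of it. I'll tip a little more and jog the scoop to make sure, then retract.

Request:
drive_tool(increments=[[255,0.9,0,0.9,0,-0.1,0],[255,1.6,0,1.4,0,-0.18,0],[255,1.3,0,1.2,0,-0.14,0],[255,1.6,0,1.4,0,-0.18,0],[255,1.6,0,1.4,0,-0.18,0]])

```text
t: 21.35
tcp_pos: [0.5323, 0.0914, 0.2073]
tool_rot: [0.912, 0.083, -0.4, 0.037]
force: [0.0, -1.0, -2.5]
finger_gap: 0.218
```

Run:
```python
from h import *
s=manip.sense()
rs=R.from_quat(s["tool_rot"])*Rst.inv();l=s["tcp_pos"]-rs.apply(pst-[.046,0,0]);print("tilt",np.arccos(rs.as_matrix()[2,2]),"lip",l)
for x,z,t in[(-.02,.13,.8),(-.02,.14,.4),(-.03,.16,0)]:lip(box+x*ca+[0,0,z],.186,t)
```

```text
tilt 1.1270858092471165 lip [0.5797 0.1006 0.0877]
tcp [0.513 0.088 0.228] cm [-2.86 -0.03  0.09] rv [-0.001  0.327 -0.003]
tcp [0.482 0.082 0.197] cm [-2.74 -0.02  4.46] rv [ 0.     0.727 -0.004]
tcp [0.459 0.078 0.168] cm [-2.14 -0.01  8.17] rv [ 0.001  1.127 -0.004]
```

Request:
drive_tool(increments=[[255,-1.6,0,-1.0,0,0.1,0],[255,-2.4,0,-0.6,0,0.22,0],[255,-2.9,0,0.1,0,0.33,0],[255,-2.9,0,1.5,0,0.46,0],[255,-2.8,0,3,0,0.6,0],[255,-2.7,0,4.5,0,0.73,0],[255,-2.5,0,5.8,0,0.86,0],[255,-2.3,0,7,0,1,0],[255,-2.1,0,8.2,0,1.127,0],[255,-2.1,0,8.2,0,1.127,0],[255,-2.1,0,8.2,0,1.127,0]])

```text
t: 22.45
tcp_pos: [0.4576, 0.0778, 0.1686]
tool_rot: [0.985, 0.09, 0.148, -0.013]
force: [0.9, 1.1, -2.5]
finger_gap: 0.215
```

Run:
```python
from h import *
l0=ps0+Rs0.apply([.046,0,0])
lip(l0+[0,0,.16],.2532,0);lip(l0+[0,0,.02],.2532,0)
```

```text
tcp [ 0.477 -0.252  0.168] cm [-3.93 32.82 -1.07] rv [ 0.023  0.002 -0.067]
tcp [ 0.477 -0.252  0.028] cm [-8.04 32.8  12.31] rv [ 0.023  0.002 -0.067]
```

Request:
drive_tool(increments=[[255,-0.3,3,-0.3,0,0,0],[255,-0.8,7,-0.5,0,0,-0.01],[255,-1.3,11,-0.6,0.005,0,-0.02],[255,-1.8,15,-0.7,0.01,0,-0.03],[255,-2.3,19,-0.8,0.015,0,-0.04],[255,-2.8,23,-0.9,0.02,0,-0.05],[255,-3.3,27,-1,0.02,0,-0.06],[255,-3.9,31,-1,0.023,0.002,-0.067],[255,-3.9,32.8,-1,0.023,0.002,-0.067],[255,-3.9,32.8,-1,0.023,0.002,-0.067],[255,-5,32.8,2.5,0.023,0.002,-0.067],[255,-6,32.8,6,0.023,0.002,-0.067],[255,-7.2,32.8,9.5,0.023,0.002,-0.067],[255,-8,32.8,12.3,0.023,0.002,-0.067],[255,-8,32.8,12.3,0.023,0.002,-0.067],[255,-8,32.8,12.3,0.023,0.002,-0.067]])

```text
t: 24.05
tcp_pos: [0.4799, -0.252, 0.0281]
tool_rot: [0.981, 0.125, 0.15, -0.019]
force: [0.2, -1.2, -0.7]
finger_gap: 0.212
```

Run:
```python
from h import *
s=manip.sense();print(s["tcp_pos"],s["force"])
l0=ps0+Rs0.apply([.046,0,0]);lip(l0+[0,0,.001],.2532,0)
a=manip.snapshot("top")[:,:,::-1].copy();b=manip.snapshot("scene")[:,:,::-1].copy()
c=lambda im,x0,y0,x1,y1,w,h:cv2.resize(im[y0:y1,x0:x1],(w,h),interpolation=2)
cv2.imwrite("pics/t8.png",np.vstack([np.hstack([c(a,250,180,330,260,300,300),c(a,370,220,450,300,300,300)]),np.hstack([c(b,255,185,355,285,300,300),c(b,380,270,480,370,300,300)])]))
```

```text
[ 0.4799 -0.252   0.0281] [ 0.2474 -1.1621 -0.7145]
tcp [ 0.477 -0.252  0.009] cm [-0.89 -0.05  1.76] rv [-0.    -0.003  0.001]
```

View pics/t8.png

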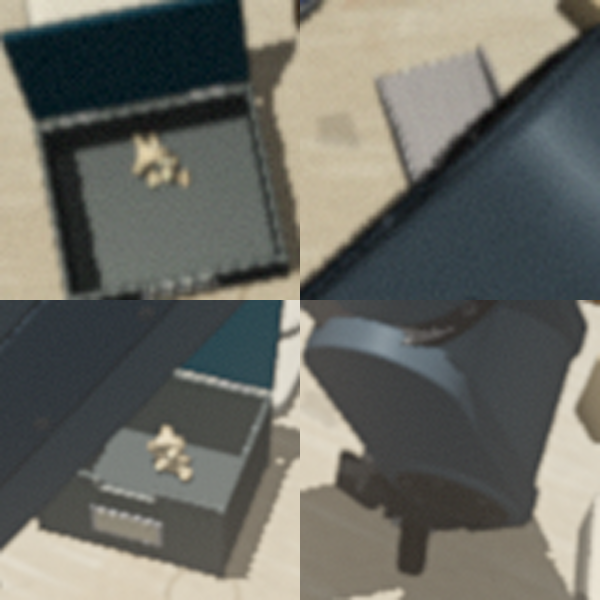

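The stilts are heaped in the box (~160,160) and the visible pan is empty. Next: lower, then release.

Request:
drive_tool(increments=[[255,-0.5,0,1,0,-0.003,0],[255,-0.8,0,1.5,0,-0.003,0],[255,-0.9,0,1.8,0,-0.003,0],[255,-0.9,0,1.85,0,-0.003,0],[255,-0.9,0,1.85,0,-0.003,0]])

```text
t: 24.65
tcp_pos: [0.4763, -0.2534, 0.008]
tool_rot: [0.981, 0.124, 0.148, -0.018]
force: [0.9, 0.3, -1.2]
finger_gap: 0.215
```

Request:
drive_tool(increments=[[200,0,0,0,0,0,0],[100,0,0,0,0,0,0],[0,0,0,0,0,0,0],[0,0,0,0,0,0,0],[0,0,0,0,0,0,0],[0,0,0,-3,0,0,0],[0,0,0,-7,0,0,0],[0,0,0,-11,0,0,0],[0,0,0,-15,0,0,0],[0,0,0,-19,0,0,0],[0,0,-5,-20,0,0,0],[0,0,5,-20,0,0,0],[0,0,10,-20,0,0,0],[0,0,14,-20,0,0,0],[0,0,14,-20,0,0,0]])

```text
t: 26.15
tcp_pos: [0.4543, -0.4062, 0.1989]
tool_rot: [0.981, 0.124, 0.148, -0.018]
force: [-0.5, -0.7, 0.2]
finger_gap: 1.001
```

Run:
```python
from h import *
s=manip.sense();print(s["t"],s["tcp_pos"],s["q"])
a=manip.snapshot("top")[:,:,::-1].copy();b=manip.snapshot("scene")[:,:,::-1].copy()
c=lambda im,x0,y0,x1,y1,w,h:cv2.resize(im[y0:y1,x0:x1],(w,h),interpolation=2)
cv2.imwrite("pics/t9.png",np.vstack([np.hstack([c(a,270,190,320,240,300,300),c(a,370,210,470,310,300,300)]),np.hstack([c(b,285,215,335,265,300,300),c(b,380,270,480,370,300,300)])]))
```

```text
26.15 [ 0.4543 -0.4062  0.1989] [-1.0561  0.5049  1.6322  0.3568  0.9532  0.0623]
```

View pics/t9.png

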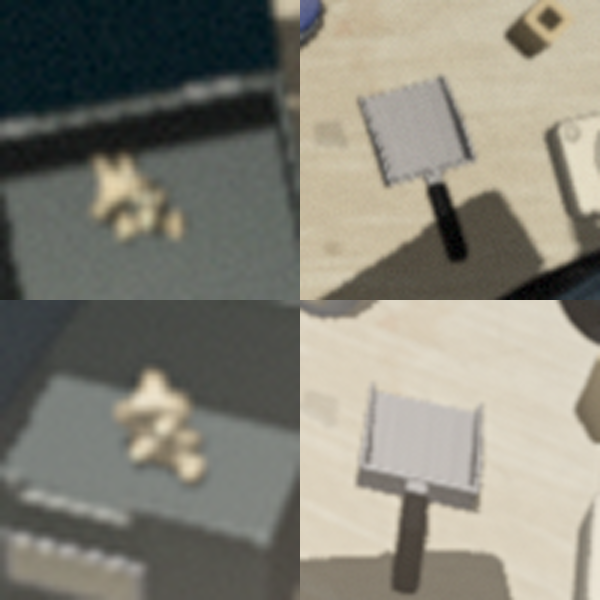

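```bash
python3 -c "
from station import manip
print(manip.sign_off())"
```

```text
the job is handed in; nothing more can be done
None
```

The stilts are in the box and I handed the job in at about 26 s of the 72 s allowed; no verdict is reported.

**What I did**
- I worked the palette knife's blade into the slot, levered the lid up and swung it back.
- The knife went back flat about where it had lain.
- I took the scoop by its handle and tipped it to about 54°, then about 65°, with its lip low over the box.
- The empty scoop is back flat at its old place, and the gripper is open and clear.

**What the last checks showed**
- **Scoop:** empty and flat on the desk.
- **Stilts:** all in one touching heap on the box floor. Three could not be counted cleanly, but none are left in the pan or showing on the desk nearby.
- **Lid:** about 1.75 rad by image measurement when I left it, and still open in the later views.
- **Knife:** looked flat in the picture taken after it was released; I did not look at it again later.
- **Cup, jar and post:** they appear undisturbed in the views that showed them, but I did not measure them again.

**What disagreed**
- **Knife tip:** it sat about 7 mm from where I predicted, and I corrected for that before inserting it.
- **Last joint:** my first approach to the scoop briefly put it at its range limit, reading -2.854 against -2.85. I turned the tool half a turn and carried on. If the range is judged without tolerance, this could count as a fail.

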